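Set four finds on their storage pads

TASK

Put each of the four dull copper finds upright on the foam pad whose outline matches its foot: the jug on the large disc, the small pot on the small disc, the casket on the square and the long pen case on the oblong, centred and turned to lie square with the outline. Carry them upright and set them down without dropping or tipping them, and leave the bottle and the brush where they are.

Things in the scene. Friction and masses are not known exactly. Their poses are not given: they have to be found in the camera images.
- jug_center (a point): the jug, dull grey-brown patinated copper: round body and foot 72 mm across, tapering to an upright neck 34 mm across from 58 to 96 mm up (its top); a loop handle on its +y side reaches 51 mm from the axis, 28 to 90 mm up, a tiny lip is on the -y side; grip the neck along x. About 0.42 kg. Point: on the axis, half-way up (48 mm over the underside); z up
- pot_center (a point): The small lidded pot, same dull metal: upright cylinder 40 mm across and 40 mm high, with a conical lid and a little knob on top, total height 60 mm. About 0.16 kg. Point: on the axis, half of the total height up (30 mm over the underside); z up
- casket_center (a point): The square casket, same dull metal: box 48 x 48 mm and 36 mm high, with a smaller stepped lid (36 x 36 mm, to 42 mm) and a 10 mm wide knob to 52 mm. About 0.30 kg. Point: in the middle, half of the total height up (26 mm over the underside); x and y square to its sides, z up
- case_center (a point): The long pen case, same dull metal: flat oblong with half-round ends, 92 mm long (along its x), 34 mm wide (y), 30 mm high. About 0.26 kg. Point: its centre, 15 mm over the underside; z up
- pad_large_round: fixed pale foam pad on a thin board, 104 x 104 mm and 12 mm thick, flat on top, with the jug's foot outline, a disc 80 mm across, drawn dark in the middle. Origin: centre of its underside, on the table; top surface 12 mm above it; z up, x and y along its edges
- pad_small_round: fixed pale foam pad on a thin board, 104 x 104 mm and 12 mm thick, flat on top, with the small pot's outline, a disc 48 mm across, drawn dark in the middle. Origin: centre of its underside, on the table; top surface 12 mm above it; z up, x and y along its edges
- pad_square: fixed pale foam pad on a thin board, 104 x 104 mm and 12 mm thick, flat on top, with the casket's outline, a square of 56 mm, drawn dark in the middle. Origin: centre of its underside, on the table; top surface 12 mm above it; z up, x and y along its edges, as are the sides of the square
- pad_oblong: fixed pale foam pad on a thin board, 104 x 104 mm and 12 mm thick, flat on top, with the pen case's outline, an oblong with half-round ends, 100 mm long (along x) and 42 mm wide, drawn dark in the middle. Origin: centre of its underside, on the table; top surface 12 mm above it; z up, x and y along its edges
- bottle_center (a point): bystander: an upright white bottle, 50 mm across and 110 mm high, at the right side of the work. Point: on its axis half-way up. Not to be disturbed
- brush_grip (a point): bystander: a brush 200 mm long, up to 42 mm wide and 20 mm high, lying on the table at the left side of the work, along its x. Point: on its handle, 40 mm behind its middle, 10 mm up. Not to be disturbed
Mind the look-alikes: they are no part of the job. Leave any red look-alike of the part that bears case_center alone.

How it is judged:
At the end, for the whole second after the job is handed in: Each find stands upright (within 0.1 rad) on the top of its own pad, its centre within 12 mm of the pad's centre, the casket and the pen case turned within 0.2 rad of their outlines (any quarter turn for the casket, either way round for the pen case), all released and at rest (horizontal distance between jug_center and pad_large_round below 0.012 m and z of jug_center in the frame of pad_large_round between 0.056 and 0.064 m and angle between each of jug_center, pot_center, casket_center, case_center's own z axis and vertical below 0.1 rad and linear speed of each of jug, pot, casket, case below 0.02 m/s and angular speed of each of jug, pot, casket, case below 0.2 rad/s and contact force between each of jug, pot, casket, case and the fingers below 0.1 N and horizontal distance between pot_center and pad_small_round below 0.012 m and z of pot_center in the frame of pad_small_round between 0.038 and 0.046 m and horizontal distance between casket_center and pad_square below 0.012 m and z of casket_center in the frame of pad_square between 0.034 and 0.042 m and horizontal distance between case_center and pad_oblong below 0.012 m and z of case_center in the frame of pad_oblong between 0.023 and 0.031 m and angle between the x axis of case_center and the x axis of pad_oblong, either way round below 0.2 rad and (angle between the x axis of casket_center and the x axis of pad_square, either way round below 0.2 rad or angle between the x axis of casket_center and the y axis of pad_square, either way round below 0.2 rad)); the robot touches nothing.
It fails at once if a find is dropped (falls free at more than 0.6 m/s) ((linear speed of jug above 0.6 m/s and contact force between jug and anything else below 0.01 N) or (linear speed of pot above 0.6 m/s and contact force between pot and anything else below 0.01 N) or (linear speed of casket above 0.6 m/s and contact force between casket and anything else below 0.01 N) or (linear speed of case above 0.6 m/s and contact force between case and anything else below 0.01 N)).
It fails at once if a find is tipped by more than 0.6 rad (angle between any of jug_center, pot_center, casket_center, case_center's own z axis and vertical above 0.6 rad).
It fails at once if the bottle or the brush is moved by more than 20 mm (distance of any of bottle_center, brush_grip from where it was at the start of the episode above 0.02 m).
It also fails if it takes over 96 s, if anything falls off the work surface, if the arm or the gripper's body presses on something with over 40 N, if the wrist force passes 120 N, or if a joint passes its speed limit or range.

ROBOT

A 6-joint arm with a two-finger parallel gripper is mounted at the origin on the work surface. World frame = base frame: x ahead of the robot, y to its left, z up, the work surface at z = 0. Lengths are in m, angles in rad, forces in N, time in s.
With the tool pointing down it reaches from about 0.25 to 0.725 m from the base axis. Payload 9.7 kg.
Tool frame: the origin (TCP) lies between the finger pads; the fingertips stand 17 mm ahead of it and the grasp point (between the pads) lies 2 mm behind it; z points along the fingers, y is the line along which they close (so a half turn about z gives the same grasp; the last joint's range is limited). The gripper opens to 85 mm and grips with 20 to 120 N. Pads are 22 mm wide; open, the fingers measure 114 mm over their backs; the gripper's body (76 mm by 85 mm) begins 54 mm behind the grasp point. The pads swing forward as they close: fully open they stand 13 mm farther back than shut.
Start: joints at [1.156, 0.087, 0.176, 1.66, 0, 1.571], TCP at [0.222, 0.503, 0.248] pointing down, gripper open.
Joint ranges: [-3.13, 3.13], [-0.85, 1.81], [-1.15, 1.24], [-2.2, 2.28], [-1.44, 1.52], [-3.14, 3.14]. Speed limits (rad/s): [2.22, 2.22, 2.57, 3.14, 3.14, 3.14].

INTERFACE

Orientations are given as a unit quaternion [w, x, y, z].
In Python, from bench import status, vision, workorder, models gives the robot as it stands.
- The arm moves only by the tool send_rows, never from a script. Its arguments are lists of equal length, an entry for each row: "travel": the shift along the tool's x, y, z in m, a list of three; "turn": the turn about the tool's z in rad; "hand": the finger opening in m, from 0 to 0.0854. In form: {"travel": [[tx, ty, tz], ...], "turn": [turn, ...], "hand": [hand, ...]}. A call has 1 to 12 rows; each row shifts and turns the commanded pose from where the row before left it, along the tool's axes as they then stand; what a row does not reach is not made up. A row lasts 1/12 s, in which the tool goes at most 41.7 mm and 7.16 degrees, less where a joint would pass 70% of its speed; a pose out of reach is approached as far as the arm can. A call is refused whole if a number of a shift passes 0.0417 or a number of a turn 0.125, either way. A call with a gripper value outside its range is refused whole. The fingers move at their own pace and stop on an object; the grip force is fixed at half the most. Time passes only in rows, so rows that do not move let the fingers close. It gives the time, the measured TCP pose, the force, the opening and the grip force at its end, in the units of the state.
- status.state(): the state, without advancing time (a new reading comes with each control period).
- vision.get_image(name): name is "side" or "top"; returns a dict with "image" (384x512x3 uint8, red, green, blue), "range_z" (384x512 float32, m along the optical axis (not along the pixel's ray), 0 where there is no reading), "fx", "fy", "cx", "cy" (pixels), "dist" ([k1, k2, p1, p2, k3] as OpenCV has them; the pictures are not rectified), "rvec" (rotation vector, rad) and "tvec" (3), from world to camera coordinates, as OpenCV has them. Camera axes: x right, y down, z forward; pixel columns grow to the right and rows downward; lengths in m; the calibration is good to about 2 mm. A picture is of the moment at which its call begins.
- workorder.finish_job(): hands the job in; it is judged then, once.
Trained networks look in the newest picture that a camera, given by its name, has taken for a name from the list of things; names that differ only in an ending like _2 or _b are one class to them, and where a whole thing is asked for, a point or a joint stands for the part that bears it (a point fixed in the world has none). Each returns a list of dicts, best first, with "conf" (0 to 1); they miss things now and then, are a little off and sometimes report something else, mostly with a low value. They report only what shows in the picture. A call takes as long as a camera call. They do not tell look-alikes from the thing itself.
- models.cut_out(thing, camera): "region" (384x512 bool, what is visible of it).
- models.place_of(thing, camera): "xyz" ([x, y, z] in m, in the coordinates of the camera as it stood for that picture, good to about 4 mm: a listed point, or the origin of a listed thing).
The state is a dict: "time": time; "joint_pos": joint angles; "qvel": joint speeds; "joint_torque": joint torques, N m; "ee_pos": TCP position; "orientation": TCP orientation; "wrist_force": force on the tool from outside, world axes, zero at the start; "ft_torque": the same for the moment, N m; "width": finger opening in m; "gripper_force": force on a finger pad.
Only numpy, scipy, OpenCV 4.12 (cv2) and the standard library are available. Lean on these libraries where they do the work, as an engineer would, in place of code of your own. Each camera call takes 0.05 s, during which the arm holds its last target. There are 200 camera calls.

## Working session

There is one attempt and no reset: what is moved stays moved. The work goes in short steps, Python scripts to look and compute and a tool call to move; the robot and the scene stay as the last step left them, time stands still between calls to the robot, and variables do not carry over. Pictures are saved under pics/ and viewed, at most 14 in all, crops included, and the job is handed in when it is done.

Besides the shell and the picture viewer there is one more tool, called after ">>>" by a JSON object that holds its "fn" and its "kwargs". send_rows: Moves the arm, as the interface text tells. Its arguments: {"type":"object","properties":{"travel":{"type":"array","items":{"type":"array","items":{"type":"number"}}},"turn":{"type":"array","items":{"type":"number"}},"hand":{"type":"array","items":{"type":"number"}}},"required":["travel","turn","hand"]}

```bash
mkdir -p pics; ls
python3 - <<'E'
from bench import status,vision
import cv2
s=status.state();print({k:s[k] for k in("time","ee_pos","orientation","width")})
for n in("top","side"):
    d=vision.get_image(n);cv2.imwrite(f"pics/{n}0.png",cv2.cvtColor(d["image"],cv2.COLOR_RGB2BGR));print(n,d["rvec"],d["tvec"],d["fx"],d["dist"])
E
```

```text
pics
{'time': 0.0, 'ee_pos': array([0.22157636, 0.5031691 , 0.24757618]), 'orientation': array([-1.23439195e-04,  2.05911715e-01,  9.78570347e-01, -6.52995632e-04]), 'width': 0.08524413786656727}
top [ 2.18273568 -2.17514767  0.03767465] [0.01740562 0.54684672 0.9575036 ] 347.76967712414904 [-0.07015369  0.          0.          0.          0.        ]
side [ 2.09390264 -0.41217602  0.24244499] [-0.53500911  0.16735864  0.90860326] 371.9129068089747 [0.01743527 0.         0.         0.         0.        ]
```

```bash
cat > h.py <<'E'
import numpy as np,cv2
from bench import vision,models,status
def world(d,mask=None):
    K=np.array([[d["fx"],0,d["cx"]],[0,d["fy"],d["cy"]],[0,0,1]]);
    z=d["range_z"]; v,u=np.nonzero((z>0) if mask is None else (mask&(z>0)))
    p=cv2.undistortPoints(np.stack([u,v],1).astype(np.float64)[:,None],K,np.array(d["dist"]))[:,0]
    c=np.c_[p,np.ones(len(p))]*z[v,u][:,None]
    return tow(d,c),u,v
def tow(d,c):
    R=cv2.Rodrigues(np.array(d["rvec"],float))[0]
    return (np.asarray(c)-np.array(d["tvec"]).ravel())@R
E
python3 - <<'E'
from h import *
np.set_printoptions(precision=3,suppress=True)
for cam in("top","side"):
    d=vision.get_image(cam)
    for t in "jug_center pot_center casket_center case_center pad_large_round pad_small_round pad_square pad_oblong bottle_center brush_grip".split():
        for r in models.place_of(t,cam)[:3]: print(cam,t,round(r["conf"],2),tow(d,r["xyz"]))
E
```

```text
top jug_center 0.65 [0.46  0.095 0.052]
top pot_center 0.52 [ 0.665 -0.077  0.029]
top casket_center 0.69 [0.647 0.099 0.031]
top case_center 0.94 [ 0.636 -0.273  0.013]
top case_center 0.89 [ 0.687 -0.391  0.015]
top case_center 0.66 [ 0.736 -0.221  0.014]
top pad_large_round 0.82 [ 0.45  -0.105 -0.003]
top pad_small_round 0.78 [ 0.397  0.225 -0.002]
top pad_square 0.89 [ 0.39  -0.225  0.005]
top pad_oblong 0.64 [ 0.616  0.28  -0.001]
top bottle_center 0.87 [ 0.553 -0.434  0.053]
top brush_grip 0.56 [0.499 0.451 0.009]
side jug_center 0.56 [0.456 0.098 0.046]
side pot_center 0.69 [ 0.658 -0.073  0.03 ]
side casket_center 0.63 [0.647 0.095 0.028]
side case_center 0.93 [ 0.634 -0.27   0.014]
side case_center 0.89 [ 0.684 -0.385  0.015]
side case_center 0.73 [ 0.733 -0.225  0.017]
side pad_large_round 0.85 [ 0.444 -0.105 -0.003]
side pad_small_round 0.7 [ 0.401  0.231 -0.001]
side pad_square 0.76 [ 0.391 -0.229  0.004]
side pad_square 0.35 [ 0.398  0.229 -0.002]
side bottle_center 0.59 [ 0.554 -0.432  0.055]
```

View pics/top0.png

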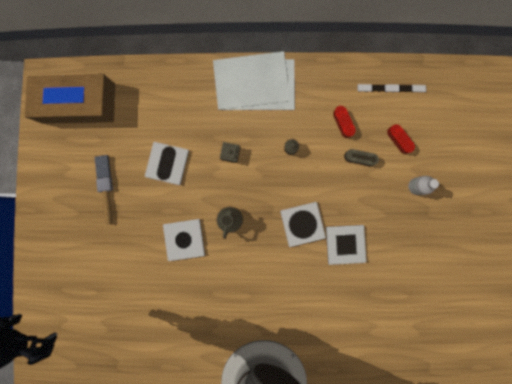

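View pics/side0.png

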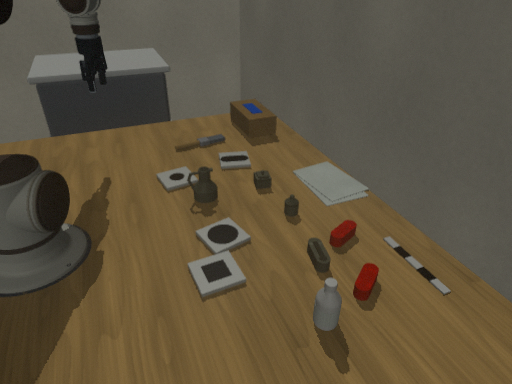

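The top view shows the grey-brown case at (361,157), with red look-alikes at (345,121) and (401,139). The jug is at (230,220) with its handle towards image-down, the pot at (291,147), the casket at (230,152). The pads are at (303,224), (184,240), (346,245) and (167,163). The side view agrees. Next I measure exact poses.

```bash
cat > meas.py <<'E'
from h import *
np.set_printoptions(precision=4,suppress=True)
def rect(p):
    r=cv2.minAreaRect((p[:,:2]*1000).astype(np.float32)); b=cv2.boxPoints(r)
    e=[b[1]-b[0],b[2]-b[1]]; e.sort(key=lambda x:-np.linalg.norm(x)); 
    return np.array(r[0]).round(1),[np.linalg.norm(x).round(1) for x in e],np.degrees(np.arctan2(e[0][1],e[0][0])).round(1)
def near(P,c,r): return np.hypot(P[:,0]-c[0],P[:,1]-c[1])<r
pads=dict(large=(.447,-.105),small=(.399,.228),square=(.39,-.227),oblong=(.616,.28))
finds=dict(jug=(.458,.096),pot=(.662,-.075),casket=(.647,.097),case=(.635,-.272))
def run(cam,pd=pads,fd=finds):
    d=vision.get_image(cam);P,u,v=world(d);g=d["image"][v,u].astype(int);br=g.mean(1);sat=np.ptp(g,axis=1)
    for n,c in pd.items():
        m=near(P,c,.085)&(abs(P[:,2]-.012)<.012); w=m&(br>130)&(sat<40); 
        k=m&(br<75)&near(P,c,.055)
        print(cam,n,"pad",rect(P[w]),"z",np.median(P[w,2]).round(4),"dark",rect(P[k]),P[k,:2].mean(0),len(u[k]))
    for n,c in fd.items():
        m=near(P,c,.07)&(P[:,2]>.012)&((g[:,0]-g[:,2])<60)
        q=P[m];h=q[:,2]; t=q[h>np.percentile(h,97)-.004]
        print(cam,n,"all",rect(q),"n",m.sum(),"zmax",h.max().round(4),"top",t[:,:2].mean(0))
        if n=="jug":
            t=q[h>.085];print(" neck",rect(t)); 
        if n=="casket": print(" upper",rect(q[h>.026]))
        if n=="case": print(" upper",rect(q[h>.02]))
        if n=="pot": print(" up",rect(q[h>.03]))
    return d
if __name__=="__main__":
    for c in("top","side"): run(c)
    d=vision.get_image("top");im=d["image"][120:280,140:390];cv2.imwrite("pics/z.png",cv2.cvtColor(cv2.resize(im,None,fx=3,fy=3,interpolation=cv2.INTER_CUBIC),cv2.COLOR_RGB2BGR))
E
python3 meas.py
```

```text
top large pad (array([ 445.4, -120.1]), [np.float32(127.4), np.float32(112.2)], np.float32(-76.2)) z 0.0118 dark (array([ 445.9, -108. ]), [np.float32(72.7), np.float32(70.3)], np.float32(0.2)) [ 0.4462 -0.108 ] 561
top small pad (array([399.9, 227.6]), [np.float32(104.9), np.float32(104.4)], np.float32(-80.9)) z 0.0117 dark (array([400.2, 227.6]), [np.float32(42.2), np.float32(40.7)], np.float32(-0.1)) [0.3998 0.2277] 185
top square pad (array([ 389.6, -215. ]), [np.float32(137.5), np.float32(106.7)], np.float32(-87.4)) z 0.0117 dark (array([ 390.7, -229.1]), [np.float32(51.7), np.float32(50.3)], np.float32(-89.6)) [ 0.3898 -0.2292] 339
top oblong pad (array([617.9, 280.9]), [np.float32(105.1), np.float32(105.0)], np.float32(76.2)) z 0.0115 dark (array([617.9, 281.3]), [np.float32(95.0), np.float32(37.9)], np.float32(-13.6)) [0.6178 0.2805] 386
top jug all (array([458.8,  94.4]), [np.float32(71.8), np.float32(71.5)], np.float32(-56.2)) n 565 zmax 0.1002 top [0.4608 0.0941]
 neck (array([451.1,  93.8]), [np.float32(66.8), np.float32(31.2)], np.float32(2.6))
top pot all (array([661.7,
[... 1645 characters left out ...]
float32(35.8)], np.float32(11.7))
side pot all (array([657.8, -79.5]), [np.float32(38.8), np.float32(33.8)], np.float32(-40.6)) n 209 zmax 0.0605 top [ 0.6608 -0.0769]
 up (array([659.9, -78.1]), [np.float32(36.7), np.float32(34.9)], np.float32(-26.4))
side casket all (array([645.9,  94.9]), [np.float32(49.2), np.float32(48.5)], np.float32(-12.7)) n 229 zmax 0.0528 top [0.6458 0.0946]
 upper (array([645.8,  94.9]), [np.float32(49.1), np.float32(48.5)], np.float32(-12.7))
side case all (array([ 641.3, -262.5]), [np.float32(113.1), np.float32(63.7)], np.float32(46.5)) n 493 zmax 0.0341 top [ 0.6319 -0.2741]
 upper (array([ 639.2, -262.7]), [np.float32(109.4), np.float32(57.3)], np.float32(53.7))
  return _methods._mean(a, axis=axis, dtype=dtype,
  ret = ret.dtype.type(ret / rcount)
```

View pics/z.png

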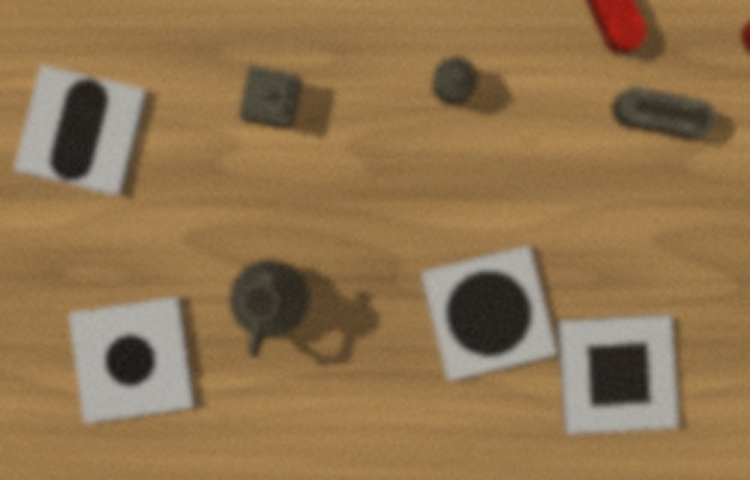

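Poses in mm: casket (647,95) at -11°, jug (460,94), pot (662,-76), case (634,-271) with its axis at 79°. Pads: large (446,-108), small (400,228), square (390,-229) at about 3°, oblong (618,281) at -13.6°. I'll work in the order casket, jug, pot, case.

```bash
cat > plan.py <<'E'
# usage: plan.py "x,y,z,yawdeg" ...  (mm; yaw = world direction of tool y); each leg: turn first, then shift
import sys,numpy as np
from bench import status
from scipy.spatial.transform import Rotation as R
s=status.state();w,x,y,z=s["orientation"];M=R.from_quat([x,y,z,w]).as_matrix()
yaw=np.degrees(np.arctan2(M[1,1],M[0,1]));p=np.array(s["ee_pos"])*1000
print("t",round(s["time"],2),"p",p.round(1),"yaw",yaw.round(1),"tilt",M[2,2].round(4),"w",round(s["width"],4),"F",np.round(s["wrist_force"],1),"q",np.round(s["joint_pos"],2))
for a in sys.argv[1:]:
    *q,Y=map(float,a.split(","));d=(yaw-Y+180)%360-180;t=np.radians(Y)
    ax=np.array([[-np.sin(t),np.cos(t),0],[np.cos(t),np.sin(t),0],[0,0,-1]])
    if np.allclose(M[:,0]@[-np.sin(np.radians(yaw)),np.cos(np.radians(yaw)),0],-1,atol=.01): ax[0]*=-1
    print(a,"turn",np.radians(d).round(3),"shift mm",(ax@(np.array(q)-p)).round(1));p=np.array(q);yaw=Y
E
python3 plan.py 647,95,150,78.8 647,95,22,78.8 647,95,110,78.8 647,95,110,93 390,-229,110,93 390,-229,35,93
```

```text
t 1.35 p [221.6 503.4 248.3] yaw 66.2 tilt -1.0 w 0.0851 F [0.7 0.3 0. ] q [1.16 0.09 0.18 1.66 0.   1.57]
647,95,150,78.8 turn -0.219 shift mm [-496.6 -318.    98.3]
647,95,22,78.8 turn 0.0 shift mm [  0.   0. 128.]
647,95,110,78.8 turn 0.0 shift mm [  0.   0. -88.]
647,95,110,93 turn -0.248 shift mm [0. 0. 0.]
390,-229,110,93 turn 0.0 shift mm [ 273.6 -310.1    0. ]
390,-229,35,93 turn 0.0 shift mm [ 0.  0. 75.]
```

>>> {"fn": "send_rows", "kwargs": {"travel": [[0,0,0],[0,0,0],[-0.025,-0.016,0],[-0.025,-0.016,0],[-0.025,-0.016,0],[-0.025,-0.016,0],[-0.025,-0.016,0.005],[-0.025,-0.016,0.005],[-0.025,-0.016,0.005],[-0.025,-0.016,0.005],[-0.025,-0.016,0.005],[-0.025,-0.016,0.005]], "turn": [-0.11,-0.109,0,0,0,0,0,0,0,0,0,0], "hand": [0.085,0.085,0.085,0.085,0.085,0.085,0.085,0.085,0.085,0.085,0.085,0.085]}}

```text
time: 2.35
ee_pos: [0.4366, 0.2966, 0.2182]
orientation: [0.0, 0.098, 0.995, 0.0]
wrist_force: [0.0, 0.8, 0.1]
width: 0.0853
gripper_force: 0.0
```

>>> {"fn": "send_rows", "kwargs": {"travel": [[-0.025,-0.016,0.005],[-0.025,-0.016,0.005],[-0.025,-0.016,0.005],[-0.025,-0.016,0.005],[-0.025,-0.016,0.005],[-0.025,-0.016,0.005],[-0.025,-0.016,0.005],[-0.025,-0.016,0.005],[-0.025,-0.016,0.005],[-0.022,-0.014,0.005],[0,0,0],[0,0,0]], "turn": [0,0,0,0,0,0,0,0,0,0,0,0], "hand": [0.085,0.085,0.085,0.085,0.085,0.085,0.085,0.085,0.085,0.085,0.085,0.085]}}

```text
time: 3.35
ee_pos: [0.6477, 0.0936, 0.1672]
orientation: [-0.001, 0.099, 0.995, -0.0]
wrist_force: [0.4, 0.3, -0.5]
width: 0.085
gripper_force: 0.0
```

```bash
python3 plan.py 647,95,22,78.8
```

```text
t 3.35 p [647.7  93.6 167.2] yaw 78.7 tilt -1.0 w 0.085 F [ 0.4  0.3 -0.5] q [0.14 0.33 0.3  1.54 0.   0.34]
647,95,22,78.8 turn -0.002 shift mm [  0.9   1.3 145.2]
```

Tracking is accurate. Next I descend and grip.

>>> {"fn": "send_rows", "kwargs": {"travel": [[0.001,0.001,0.025],[0,0,0.025],[0,0,0.025],[0,0,0.025],[0,0,0.02],[0,0,0.015],[0,0,0.01],[0,0,0],[0,0,0],[0,0,0],[0,0,0],[0,0,0]], "turn": [0,0,0,0,0,0,0,0,0,0,0,0], "hand": [0.085,0.085,0.085,0.085,0.085,0.085,0.085,0.085,0.02,0.02,0.02,0.02]}}

```text
time: 4.35
ee_pos: [0.6474, 0.0962, 0.0252]
orientation: [0.001, 0.098, 0.995, 0.0]
wrist_force: [1.2, -0.3, 4.2]
width: 0.0472
gripper_force: 63.5
```

>>> {"fn": "send_rows", "kwargs": {"travel": [[0,0,0],[0,0,0],[0,0,0],[0,0,0],[0,0,-0.01],[0,0,-0.02],[0,0,-0.02],[0,0,-0.02],[0,0,-0.018],[0,0,0],[0,0,0],[0,0,0]], "turn": [0,0,0,0,0,0,0,0,0,-0.08,-0.08,-0.088], "hand": [0.02,0.02,0.02,0.02,0.02,0.02,0.02,0.02,0.02,0.02,0.02,0.02]}}

```text
time: 5.35
ee_pos: [0.6466, 0.0958, 0.1124]
orientation: [0.0, -0.028, 1.0, -0.0]
wrist_force: [0.3, 0.1, -2.4]
width: 0.0471
gripper_force: 62.9
```

```bash
python3 plan.py 390,-229,110,93 390,-229,35,93
```

```text
t 5.35 p [646.6  95.8 112.4] yaw 93.2 tilt -1.0 w 0.0471 F [ 0.3  0.1 -2.4] q [ 0.15  0.33  0.19  1.44 -0.    0.09]
390,-229,110,93 turn 0.003 shift mm [ 273.3 -310.9    2.4]
390,-229,35,93 turn 0.0 shift mm [ 0.  0. 75.]
```

>>> {"fn": "send_rows", "kwargs": {"travel": [[0.009,-0.01,0],[0.018,-0.02,0],[0.02,-0.023,0],[0.02,-0.023,0],[0.02,-0.023,0],[0.02,-0.023,0],[0.02,-0.023,0],[0.02,-0.023,0],[0.02,-0.023,0],[0.02,-0.023,0],[0.02,-0.023,0],[0.02,-0.023,0]], "turn": [0,0,0,0,0,0,0,0,0,0,0,0], "hand": [0.02,0.02,0.02,0.02,0.02,0.02,0.02,0.02,0.02,0.02,0.02,0.02]}}

```text
time: 6.35
ee_pos: [0.4322, -0.1765, 0.1121]
orientation: [0.0, -0.026, 1.0, -0.0]
wrist_force: [1.4, -0.6, -3.0]
width: 0.0472
gripper_force: 62.8
```

>>> {"fn": "send_rows", "kwargs": {"travel": [[0.02,-0.023,0],[0.016,-0.018,0],[0.01,-0.01,0],[0,0,0.01],[0,0,0.02],[0,0,0.02],[0,0,0.01],[0,0,0.006],[0,0,0],[0,0,0],[0,0,0],[0,0,0]], "turn": [0,0,0,0,0,0,0,0,0,0,0,0], "hand": [0.02,0.02,0.02,0.02,0.02,0.02,0.02,0.02,0.02,0.02,0.02,0.02]}}

```text
time: 7.35
ee_pos: [0.3907, -0.2291, 0.0463]
orientation: [0.001, -0.026, 1.0, -0.0]
wrist_force: [0.3, -0.4, -2.3]
width: 0.047
gripper_force: 62.7
```

```bash
python3 plan.py 390,-229,38,93
```

```text
t 7.35 p [ 390.7 -229.1   46.3] yaw 93.0 tilt -1.0 w 0.047 F [ 0.3 -0.4 -2.3] q [-0.53 -0.13 -0.43  1.27  0.   -0.58]
390,-229,38,93 turn 0.0 shift mm [0.7 0.1 8.3]
```

>>> {"fn": "send_rows", "kwargs": {"travel": [[0,0,0.002],[0,0,0.002],[0,0,0.002],[0,0,0.002],[0,0,0.001],[0,0,0]], "turn": [0,0,0,0,0,0], "hand": [0.02,0.02,0.02,0.02,0.02,0.02]}}

```text
time: 7.85
ee_pos: [0.3901, -0.2289, 0.0371]
orientation: [0.0, -0.026, 1.0, -0.0]
wrist_force: [-3.3, 1.5, 8.4]
width: 0.0472
gripper_force: 64.0
```

Contact made. I release, rise and head to the jug.

>>> {"fn": "send_rows", "kwargs": {"travel": [[0,0,0],[0,0,0],[0,0,0],[0,0,0],[0,0,-0.01],[0,0,-0.025],[0,0,-0.03],[0,0,-0.03],[0,0,-0.03],[0,0,-0.02],[0,0,0]], "turn": [0,0,0,0,0,0,0,0,0,0,0], "hand": [0.08,0.08,0.08,0.08,0.08,0.08,0.08,0.08,0.08,0.08,0.08]}}

```text
time: 8.77
ee_pos: [0.3915, -0.2297, 0.1866]
orientation: [0.003, -0.026, 1.0, -0.002]
wrist_force: [0.6, -0.3, 0.1]
width: 0.0797
gripper_force: 0.0
```

```bash
python3 plan.py 460,94,170,86 460,94,82,86 460,94,142,86 446,-108,142,86 446,-108,94,86; python3 -c "
from meas import *
run('top',{},dict(casket=(.39,-.229),jug=(.458,.096)))"
```

```text
t 8.77 p [ 391.5 -229.7  186.6] yaw 93.0 tilt -1.0 w 0.0797 F [ 0.6 -0.3  0.1] q [-0.53 -0.16 -0.19  1.54 -0.   -0.58]
460,94,170,86 turn 0.122 shift mm [-45.8 327.7  16.6]
460,94,82,86 turn 0.0 shift mm [ 0.  0. 88.]
460,94,142,86 turn 0.0 shift mm [  0.   0. -60.]
446,-108,142,86 turn 0.0 shift mm [-1.000e-01 -2.025e+02  0.000e+00]
446,-108,94,86 turn 0.0 shift mm [ 0.  0. 48.]
top casket all (array([ 393.7, -220.2]), [np.float32(137.5), np.float32(117.5)], np.float32(-30.0)) n 15141 zmax 0.6535 top [ 0.3903 -0.2086]
 upper (array([ 389.3, -214.4]), [np.float32(128.7), np.float32(109.7)], np.float32(-19.6))
top jug all (array([458.7,  94. ]), [np.float32(71.8), np.float32(71.0)], np.float32(33.1)) n 568 zmax 0.1005 top [0.4609 0.0942]
 neck (array([451.7,  93.3]), [np.float32(65.5), np.float32(31.9)], np.float32(7.5))
```

>>> {"fn": "send_rows", "kwargs": {"travel": [[0,0,0],[-0.004,0.03,0],[-0.004,0.03,0],[-0.004,0.03,0],[-0.004,0.03,0],[-0.004,0.03,0],[-0.004,0.03,0],[-0.004,0.03,0],[-0.004,0.03,0],[-0.004,0.03,0],[-0.004,0.03,0.008],[-0.005,0.027,0.009]], "turn": [0.122,0,0,0,0,0,0,0,0,0,0,0], "hand": [0.075,0.075,0.075,0.075,0.075,0.075,0.075,0.075,0.075,0.075,0.075,0.075]}}

```text
time: 9.82
ee_pos: [0.4576, 0.096, 0.1637]
orientation: [-0.0, 0.035, 0.999, 0.0]
wrist_force: [0.9, -0.2, 0.2]
width: 0.0749
gripper_force: 0.0
```

>>> {"fn": "send_rows", "kwargs": {"travel": [[0,0,0],[0,0,0.02],[0,0,0.02],[0,0,0.02],[0,0,0.015],[0,0,0.007],[0,0,0]], "turn": [0,0,0,0,0,0,0], "hand": [0.075,0.075,0.075,0.075,0.075,0.075,0.075]}}

```text
time: 10.4
ee_pos: [0.4565, 0.0937, 0.0803]
orientation: [-0.002, 0.035, 0.999, -0.0]
wrist_force: [-0.2, 1.1, 0.7]
width: 0.0751
gripper_force: 0.0
```

```bash
python3 plan.py 460,94,82,86
```

```text
t 10.4 p [456.5  93.7  80.3] yaw 86.0 tilt -1.0 w 0.0751 F [-0.2  1.1  0.7] q [ 0.2  -0.11 -0.34  1.34 -0.    0.27]
460,94,82,86 turn -0.0 shift mm [-3.5  0.6 -1.7]
```

>>> {"fn": "send_rows", "kwargs": {"travel": [[-0.003,0,-0.002],[0,0,0],[0,0,0],[0,0,0],[0,0,0],[0,0,0],[0,0,0],[0,0,0],[0,0,0],[0,0,0],[0,0,0]], "turn": [0,0,0,0,0,0,0,0,0,0,0], "hand": [0.075,0.01,0.01,0.01,0.01,0.01,0.01,0.01,0.01,0.01,0.01]}}

```text
time: 11.32
ee_pos: [0.4614, 0.0944, 0.0853]
orientation: [0.001, 0.035, 0.999, 0.001]
wrist_force: [0.8, 2.5, 5.9]
width: 0.0324
gripper_force: 59.1
```

>>> {"fn": "send_rows", "kwargs": {"travel": [[0,0,-0.01],[0,0,-0.015],[0,0,-0.015],[0,0,-0.01],[0,0,0],[0,0,0]], "turn": [0,0,0,0,0,0], "hand": [0.01,0.01,0.01,0.01,0.01,0.01]}}

```text
time: 11.82
ee_pos: [0.4609, 0.0939, 0.1342]
orientation: [0.0, 0.035, 0.999, -0.0]
wrist_force: [-0.2, -0.4, -5.6]
width: 0.0323
gripper_force: 60.4
```

```bash
python3 plan.py 446,-108,132,86
python3 - <<'E'
from h import *
d=vision.get_image("side");cv2.imwrite("pics/s1.png",cv2.cvtColor(d["image"],cv2.COLOR_RGB2BGR))
E
```

```text
t 11.82 p [460.9  93.9 134.2] yaw 86.0 tilt -1.0 w 0.0323 F [-0.2 -0.4 -5.6] q [ 0.2  -0.12 -0.25  1.44 -0.    0.27]
446,-108,132,86 turn -0.0 shift mm [   0.7 -202.4    2.2]
```

View pics/s1.png

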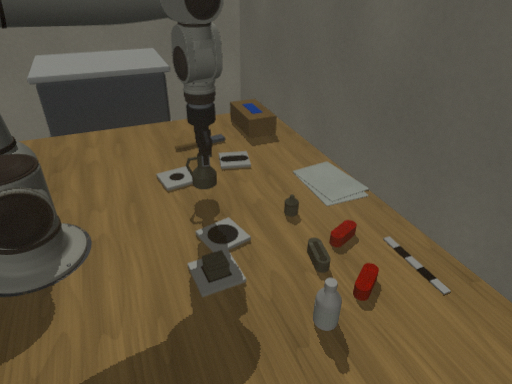

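The jug hangs upright at (204,175) and the casket sits on its pad at (215,265). Now I carry the jug over.

>>> {"fn": "send_rows", "kwargs": {"travel": [[0,-0.01,0],[0,-0.02,0],[0,-0.025,0],[0,-0.025,0],[0,-0.025,0],[0,-0.025,0],[0,-0.025,0],[0,-0.022,0],[0,-0.015,0],[0,-0.01,0],[0,0,0.01],[0,0,0.01]], "turn": [0,0,0,0,0,0,0,0,0,0,0,0], "hand": [0.01,0.01,0.01,0.01,0.01,0.01,0.01,0.01,0.01,0.01,0.01,0.01]}}

```text
time: 12.87
ee_pos: [0.4466, -0.1078, 0.1134]
orientation: [0.0, 0.035, 0.999, 0.0]
wrist_force: [-0.2, -0.2, -5.1]
width: 0.0322
gripper_force: 60.6
```

>>> {"fn": "send_rows", "kwargs": {"travel": [[0,0,0.006],[0,0,0],[0,0,0],[0,0,0.002],[0,0,0.002],[0,0,0.002],[0,0,0.002],[0,0,0]], "turn": [0,0,0,0,0,0,0,0], "hand": [0.01,0.01,0.01,0.01,0.01,0.01,0.01,0.01]}}

```text
time: 13.53
ee_pos: [0.4466, -0.1074, 0.0999]
orientation: [-0.0, 0.035, 0.999, 0.0]
wrist_force: [0.5, 0.6, -5.0]
width: 0.0322
gripper_force: 60.6
```

```bash
python3 plan.py 447,-108,97,86
```

```text
t 13.53 p [ 446.6 -107.4   99.9] yaw 86.0 tilt -1.0 w 0.0322 F [ 0.5  0.6 -5. ] q [-0.24 -0.14 -0.33  1.38  0.   -0.17]
447,-108,97,86 turn 0.0 shift mm [-0.5 -0.5  2.9]
```

>>> {"fn": "send_rows", "kwargs": {"travel": [[0,0,0.001],[0,0,0.001],[0,0,0.001],[0,0,0]], "turn": [0,0,0,0], "hand": [0.01,0.01,0.01,0.01]}}

```text
time: 13.87
ee_pos: [0.4468, -0.1076, 0.0974]
orientation: [0.0, 0.035, 0.999, -0.0]
wrist_force: [-0.3, -0.0, -5.3]
width: 0.0327
gripper_force: 60.6
```

>>> {"fn": "send_rows", "kwargs": {"travel": [[0,0,0.001],[0,0,0.001],[0,0,0]], "turn": [0,0,0], "hand": [0.01,0.01,0.01]}}

```text
time: 14.12
ee_pos: [0.4473, -0.1075, 0.0972]
orientation: [0.001, 0.035, 0.999, -0.0]
wrist_force: [-3.3, 3.9, 10.5]
width: 0.0324
gripper_force: 61.9
```

>>> {"fn": "send_rows", "kwargs": {"travel": [[0,0,0],[0,0,0],[0,0,0],[0,0,0],[0,0,-0.01],[0,0,-0.025],[0,0,-0.03],[0,0,-0.03],[0,0,0]], "turn": [0,0,0,0,0,0,0,0,0], "hand": [0.075,0.075,0.075,0.075,0.075,0.075,0.075,0.075,0.075]}}

```text
time: 14.87
ee_pos: [0.4484, -0.108, 0.1966]
orientation: [0.004, 0.035, 0.999, -0.001]
wrist_force: [0.3, 0.2, -0.3]
width: 0.0751
gripper_force: 0.0
```

```bash
python3 plan.py 662,-76,160,86 662,-76,25,86 662,-76,105,86 400,228,105,86
```

```text
t 14.87 p [ 448.4 -108.   196.6] yaw 86.0 tilt -1.0 w 0.0751 F [ 0.3  0.2 -0.3] q [-0.24 -0.15 -0.15  1.56 -0.   -0.17]
662,-76,160,86 turn 0.0 shift mm [-210.8   46.8   36.6]
662,-76,25,86 turn 0.0 shift mm [  0.   0. 135.]
662,-76,105,86 turn 0.0 shift mm [  0.   0. -80.]
400,228,105,86 turn 0.0 shift mm [282.6 285.    0. ]
```

>>> {"fn": "send_rows", "kwargs": {"travel": [[-0.025,0.006,0],[-0.027,0.006,0],[-0.027,0.006,0],[-0.027,0.006,0.008],[-0.027,0.006,0.01],[-0.027,0.006,0.01],[-0.026,0.006,0.01],[-0.023,0.005,0.02],[0,0,0.03],[0,0,0.03],[0,0,0.02],[0,0,0]], "turn": [0,0,0,0,0,0,0,0,0,0,0,0], "hand": [0.075,0.075,0.075,0.075,0.075,0.075,0.075,0.075,0.075,0.075,0.075,0.075]}}

```text
time: 15.87
ee_pos: [0.6561, -0.0749, 0.047]
orientation: [-0.004, 0.035, 0.999, 0.0]
wrist_force: [-1.5, 0.7, -1.4]
width: 0.0754
gripper_force: 0.0
```

```bash
python3 plan.py 662,-76,25,86; python3 -c "
from meas import *
d=run('side',{},dict(jug=(.446,-.108),pot=(.662,-.076)))
cv2.imwrite('pics/s2.png',cv2.cvtColor(d['image'],cv2.COLOR_RGB2BGR))"
```

```text
t 15.87 p [656.1 -74.9  47. ] yaw 86.0 tilt -1.0 w 0.0754 F [-1.5  0.7 -1.4] q [-0.11  0.37  0.12  1.33 -0.   -0.04]
662,-76,25,86 turn 0.0 shift mm [-6.  -0.7 22. ]
side jug all (array([ 448.1, -103.3]), [np.float32(131.0), np.float32(120.3)], np.float32(24.3)) n 5340 zmax 0.5537 top [ 0.4278 -0.08  ]
 neck (array([445.5, -89.7]), [np.float32(139.3), np.float32(67.7)], np.float32(2.2))
side pot all (array([645., -79.]), [np.float32(136.7), np.float32(102.9)], np.float32(-76.9)) n 6882 zmax 0.5161 top [ 0.6356 -0.0876]
 up (array([645., -79.]), [np.float32(136.7), np.float32(102.9)], np.float32(-76.9))
```

View pics/s2.png

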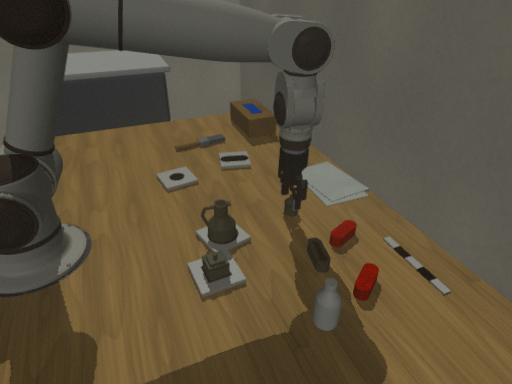

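The jug stands on its disc at (222,228) and the casket on its square at (215,268). The gripper straddles the pot at (291,207).

>>> {"fn": "send_rows", "kwargs": {"travel": [[-0.005,0,0.005],[0,0,0.01],[0,0,0.007],[0,0,0],[0,0,0],[0,0,0],[0,0,0],[0,0,0],[0,0,0],[0,0,0],[0,0,0],[0,0,0]], "turn": [0,0,0,0,0,0,0,0,0,0,0,0], "hand": [0.075,0.075,0.075,0.075,0.015,0.015,0.015,0.015,0.015,0.015,0.015,0.015]}}

```text
time: 16.92
ee_pos: [0.6639, -0.0756, 0.0313]
orientation: [0.001, 0.035, 0.999, -0.0]
wrist_force: [0.3, -0.4, 6.4]
width: 0.0384
gripper_force: 60.7
```

>>> {"fn": "send_rows", "kwargs": {"travel": [[0,0,0],[0,0,-0.01],[0,0,-0.02],[0,0,-0.02],[0,0,-0.02],[0,0,-0.01],[0,0,0]], "turn": [0,0,0,0,0,0,0], "hand": [0.015,0.015,0.015,0.015,0.015,0.015,0.015]}}

```text
time: 17.5
ee_pos: [0.6645, -0.0757, 0.1132]
orientation: [0.002, 0.035, 0.999, -0.0]
wrist_force: [-0.1, -0.1, -2.0]
width: 0.0381
gripper_force: 60.4
```

```bash
python3 plan.py 400,228,105,86
```

```text
t 17.5 p [664.5 -75.7 113.2] yaw 86.0 tilt -1.0 w 0.0381 F [-0.1 -0.1 -2. ] q [-0.11  0.36  0.24  1.44  0.   -0.04]
400,228,105,86 turn 0.0 shift mm [285.  284.5   8.2]
```

>>> {"fn": "send_rows", "kwargs": {"travel": [[0.008,0.008,0],[0.015,0.015,0],[0.02,0.02,0],[0.02,0.02,0],[0.02,0.02,0],[0.02,0.02,0],[0.02,0.02,0],[0.02,0.02,0],[0.02,0.02,0],[0.02,0.02,0],[0.02,0.02,0],[0.02,0.02,0]], "turn": [0,0,0,0,0,0,0,0,0,0,0,0], "hand": [0.015,0.015,0.015,0.015,0.015,0.015,0.015,0.015,0.015,0.015,0.015,0.015]}}

```text
time: 18.5
ee_pos: [0.455, 0.163, 0.1089]
orientation: [-0.001, 0.035, 0.999, -0.0]
wrist_force: [0.3, 0.2, -1.4]
width: 0.0383
gripper_force: 60.4
```

>>> {"fn": "send_rows", "kwargs": {"travel": [[0.02,0.02,0],[0.02,0.02,0],[0.012,0.014,0],[0.008,0.007,0],[0,0,0.01],[0,0,0.02],[0,0,0.02],[0,0,0.01],[0,0,0],[0,0,0]], "turn": [0,0,0,0,0,0,0,0,0,0], "hand": [0.015,0.015,0.015,0.015,0.015,0.015,0.015,0.015,0.015,0.015]}}

```text
time: 19.33
ee_pos: [0.4009, 0.2267, 0.0497]
orientation: [-0.001, 0.035, 0.999, -0.0]
wrist_force: [0.6, 0.7, -1.5]
width: 0.0384
gripper_force: 60.5
```

```bash
python3 plan.py 402,228,43,86
```

```text
t 19.33 p [400.9 226.7  49.7] yaw 86.0 tilt -1.0 w 0.0384 F [ 0.6  0.7 -1.5] q [ 0.51 -0.11 -0.4   1.28 -0.    0.59]
402,228,43,86 turn -0.001 shift mm [-1.   1.4  6.7]
```

>>> {"fn": "send_rows", "kwargs": {"travel": [[0,0.001,0.002],[0,0,0.002],[0,0,0.001],[0,0,0.001],[0,0,0]], "turn": [0,0,0,0,0], "hand": [0.015,0.015,0.015,0.015,0.015]}}

```text
time: 19.75
ee_pos: [0.4011, 0.2285, 0.0444]
orientation: [0.0, 0.035, 0.999, 0.0]
wrist_force: [0.0, 0.0, -1.4]
width: 0.038
gripper_force: 60.5
```

>>> {"fn": "send_rows", "kwargs": {"travel": [[0,0,0.001],[0,0,0]], "turn": [0,0], "hand": [0.015,0.015]}}

```text
time: 19.92
ee_pos: [0.401, 0.2285, 0.0433]
orientation: [0.0, 0.035, 0.999, 0.0]
wrist_force: [0.4, -0.1, -1.7]
width: 0.0383
gripper_force: 60.5
```

>>> {"fn": "send_rows", "kwargs": {"travel": [[0,0,0.001],[0,0,0]], "turn": [0,0], "hand": [0.015,0.015]}}

```text
time: 20.08
ee_pos: [0.4011, 0.2285, 0.0432]
orientation: [0.0, 0.035, 0.999, 0.0]
wrist_force: [-4.1, -1.0, 6.6]
width: 0.0383
gripper_force: 61.5
```

Contact. I release and rise.

>>> {"fn": "send_rows", "kwargs": {"travel": [[0,0,0],[0,0,0],[0,0,0],[0,0,0],[0,0,-0.01],[0,0,-0.025],[0,0,-0.03],[0,0,-0.03],[0,0,-0.03],[0,0,-0.02],[0,0,0]], "turn": [0,0,0,0,0,0,0,0,0,0,0], "hand": [0.07,0.07,0.07,0.07,0.07,0.07,0.07,0.07,0.07,0.07,0.07]}}

```text
time: 21.0
ee_pos: [0.4023, 0.2292, 0.1926]
orientation: [0.003, 0.035, 0.999, 0.002]
wrist_force: [0.7, 0.2, 0.4]
width: 0.0701
gripper_force: 0.0
```

```bash
python3 plan.py 634,-271,190,-11.2 634,-271,20,-11.2; python3 -c "
from meas import *
run('top',dict(square=(.39,-.229)),dict(jug=(.446,-.108),casket=(.39,-.229),case=(.634,-.271)))"
```

```text
t 21.0 p [402.3 229.2 192.6] yaw 86.0 tilt -1.0 w 0.0701 F [0.7 0.2 0.4] q [ 0.52 -0.14 -0.15  1.55  0.    0.59]
634,-271,190,-11.2 turn 1.697 shift mm [-445.7  324.4    2.6]
634,-271,20,-11.2 turn 0.0 shift mm [  0.   0. 170.]
top square pad (array([ 389.3, -216.2]), [np.float32(134.1), np.float32(103.5)], np.float32(-86.9)) z 0.0118 dark (array([ 389.6, -226.6]), [np.float32(51.3), np.float32(47.7)], np.float32(3.8)) [ 0.3967 -0.2133] 55
top jug all (array([ 448.1, -113.2]), [np.float32(116.4), np.float32(103.7)], np.float32(-76.4)) n 946 zmax 0.1129 top [ 0.4466 -0.1055]
 neck (array([436.7, -99.8]), [np.float32(68.2), np.float32(32.9)], np.float32(-31.6))
top casket all (array([ 388.9, -223.6]), [np.float32(115.3), np.float32(105.2)], np.float32(-86.9)) n 871 zmax 0.065 top [ 0.3892 -0.2293]
 upper (array([ 389. , -229.4]), [np.float32(49.0), np.float32(49.0)], np.float32(2.2))
top case all (array([ 633.7, -270.4]), [np.float32(89.6), np.float32(32.2)], np.float32(78.9)) n 383 zmax 0.0358 top [ 0.6337 -0.2715]
 upper (array([ 633.7, -270.4]), [np.float32(89.6), np.float32(32.2)], np.float32(78.9))
```

>>> {"fn": "send_rows", "kwargs": {"travel": [[0,0,0],[0,0,0],[0,0,0],[0,0,0],[0,0,0],[0,0,0],[0,0,0],[0,0,0],[0,0,0],[0,0,0],[0,0,0],[0,0,0]], "turn": [0.12,0.12,0.12,0.12,0.12,0.12,0.12,0.12,0.12,0.12,0.12,0.12], "hand": [0.065,0.065,0.065,0.065,0.065,0.065,0.065,0.065,0.065,0.065,0.065,0.065]}}

```text
time: 22.05
ee_pos: [0.4006, 0.2282, 0.1863]
orientation: [-0.0, 0.687, 0.726, -0.001]
wrist_force: [-0.3, 0.7, -0.2]
width: 0.0651
gripper_force: 0.0
```

>>> {"fn": "send_rows", "kwargs": {"travel": [[0,0,0],[0,0,0],[0,0,0],[-0.025,0.018,0],[-0.025,0.018,0],[-0.025,0.018,0],[-0.025,0.018,0],[-0.025,0.018,0],[-0.025,0.018,0],[-0.025,0.018,0],[-0.025,0.018,0],[-0.025,0.018,0]], "turn": [0.12,0.12,0.017,0,0,0,0,0,0,0,0,0], "hand": [0.065,0.065,0.065,0.065,0.065,0.065,0.065,0.065,0.065,0.065,0.065,0.065]}}

```text
time: 23.05
ee_pos: [0.5162, -0.0254, 0.1867]
orientation: [-0.0, 0.772, 0.636, -0.0]
wrist_force: [0.7, 0.4, 0.2]
width: 0.0646
gripper_force: 0.0
```

>>> {"fn": "send_rows", "kwargs": {"travel": [[-0.025,0.018,0],[-0.025,0.018,0],[-0.025,0.018,0],[-0.025,0.018,0],[-0.025,0.018,0],[-0.025,0.018,0],[-0.025,0.018,0],[-0.025,0.018,0],[-0.02,0.018,0],[0,0,0],[0,0,0]], "turn": [0,0,0,0,0,0,0,0,0,0,0], "hand": [0.065,0.065,0.065,0.065,0.065,0.065,0.065,0.065,0.065,0.065,0.065]}}

```text
time: 23.97
ee_pos: [0.632, -0.2722, 0.1852]
orientation: [-0.001, 0.773, 0.635, -0.001]
wrist_force: [-0.6, 0.3, 1.0]
width: 0.0652
gripper_force: 0.0
```

```bash
python3 plan.py 634,-271,20,-11.2
```

```text
t 23.97 p [ 632.  -272.2  185.2] yaw -11.2 tilt -1.0 w 0.0652 F [-0.6  0.3  1. ] q [-0.41  0.42  0.46  1.61  0.    1.36]
634,-271,20,-11.2 turn 0.001 shift mm [  1.5   1.7 165.2]
```

>>> {"fn": "send_rows", "kwargs": {"travel": [[0.001,0.002,0.025],[0,0,0.03],[0,0,0.03],[0,0,0.03],[0,0,0.025],[0,0,0.015],[0,0,0.01],[0,0,0],[0,0,0]], "turn": [0,0,0,0,0,0,0,0,0], "hand": [0.065,0.065,0.065,0.065,0.065,0.065,0.065,0.065,0.065]}}

```text
time: 24.72
ee_pos: [0.6342, -0.27, 0.0228]
orientation: [-0.0, 0.772, 0.635, 0.0]
wrist_force: [0.6, -0.2, 0.5]
width: 0.0647
gripper_force: 0.0
```

>>> {"fn": "send_rows", "kwargs": {"travel": [[0,0,0],[0,0,0],[0,0,0],[0,0,0],[0,0,0],[0,0,0],[0,0,0],[0,0,0],[0,0,0],[0,0,0]], "turn": [0,0,0,0,0,0,0,0,0,0], "hand": [0.01,0.01,0.01,0.01,0.01,0.01,0.01,0.01,0.01,0.01]}}

```text
time: 25.55
ee_pos: [0.6351, -0.2708, 0.0242]
orientation: [0.001, 0.773, 0.635, 0.001]
wrist_force: [-0.4, 0.2, 5.9]
width: 0.0329
gripper_force: 61.8
```

>>> {"fn": "send_rows", "kwargs": {"travel": [[0,0,-0.01],[0,0,-0.02],[0,0,-0.02],[0,0,-0.02],[0,0,-0.01],[0,0,0]], "turn": [0,0,0,0,0,0], "hand": [0.01,0.01,0.01,0.01,0.01,0.01]}}

```text
time: 26.05
ee_pos: [0.6354, -0.271, 0.1056]
orientation: [0.002, 0.773, 0.635, 0.001]
wrist_force: [0.8, -0.4, -1.9]
width: 0.0328
gripper_force: 60.7
```

```bash
python3 plan.py 618,281,100,-11.2  618,281,100,76.4
```

```text
t 26.05 p [ 635.4 -271.   105.6] yaw -11.2 tilt -1.0 w 0.0328 F [ 0.8 -0.4 -1.9] q [-0.4   0.42  0.3   1.45  0.    1.36]
618,281,100,-11.2 turn -0.001 shift mm [ 538.1 -124.3    5.6]
618,281,100,76.4 turn -1.529 shift mm [0. 0. 0.]
```

>>> {"fn": "send_rows", "kwargs": {"travel": [[0.01,-0.002,0],[0.018,-0.004,0],[0.025,-0.006,0],[0.025,-0.006,0],[0.025,-0.006,0],[0.025,-0.006,0],[0.025,-0.006,0],[0.025,-0.006,0],[0.025,-0.006,0],[0.025,-0.006,0],[0.025,-0.006,0],[0.025,-0.006,0]], "turn": [0,0,0,0,0,0,0,0,0,0,0,0], "hand": [0.01,0.01,0.01,0.01,0.01,0.01,0.01,0.01,0.01,0.01,0.01,0.01]}}

```text
time: 27.05
ee_pos: [0.622, 0.0178, 0.1005]
orientation: [-0.001, 0.773, 0.635, -0.001]
wrist_force: [0.2, -0.1, -2.7]
width: 0.0328
gripper_force: 60.7
```

>>> {"fn": "send_rows", "kwargs": {"travel": [[0.025,-0.006,0],[0.025,-0.006,0],[0.025,-0.006,0],[0.025,-0.006,0],[0.025,-0.006,0],[0.025,-0.006,0],[0.025,-0.006,0],[0.025,-0.006,0],[0.025,-0.006,0],[0.02,-0.004,0],[0.01,-0.002,0],[0,0,0]], "turn": [0,0,0,0,0,0,0,0,0,0,0,0], "hand": [0.01,0.01,0.01,0.01,0.01,0.01,0.01,0.01,0.01,0.01,0.01,0.01]}}

```text
time: 28.05
ee_pos: [0.6128, 0.2795, 0.1007]
orientation: [-0.001, 0.772, 0.636, -0.001]
wrist_force: [0.3, -0.3, -2.3]
width: 0.0328
gripper_force: 60.6
```

>>> {"fn": "send_rows", "kwargs": {"travel": [[0,0,0],[0,0,0],[0,0,0],[0,0,0],[0,0,0],[0,0,0],[0,0,0],[0,0,0],[0,0,0],[0,0,0],[0,0,0],[0,0,0]], "turn": [-0.06,-0.12,-0.12,-0.12,-0.12,-0.12,-0.12,-0.12,-0.12,-0.12,-0.12,-0.12], "hand": [0.01,0.01,0.01,0.01,0.01,0.01,0.01,0.01,0.01,0.01,0.01,0.01]}}

```text
time: 29.05
ee_pos: [0.6139, 0.2758, 0.1015]
orientation: [-0.001, 0.19, 0.982, -0.001]
wrist_force: [0.3, 0.0, -0.9]
width: 0.0328
gripper_force: 60.7
```

>>> {"fn": "send_rows", "kwargs": {"travel": [[0,0,0],[0,0,0],[0,0,0]], "turn": [-0.1,-0.049,0], "hand": [0.01,0.01,0.01]}}

```text
time: 29.3
ee_pos: [0.6139, 0.2759, 0.1016]
orientation: [-0.001, 0.118, 0.993, -0.0]
wrist_force: [0.7, 1.0, -3.1]
width: 0.0328
gripper_force: 60.7
```

```bash
python3 plan.py 618,281,37,76.4
```

```text
t 29.3 p [613.9 275.9 101.6] yaw 76.5 tilt -1.0 w 0.0328 F [ 0.7  1.  -3.1] q [ 0.42  0.38  0.24  1.43 -0.    0.66]
618,281,37,76.4 turn 0.001 shift mm [-2.8  5.9 64.6]
```

>>> {"fn": "send_rows", "kwargs": {"travel": [[-0.003,0.006,0],[0,0,0.01],[0,0,0.02],[0,0,0.015],[0,0,0.01],[0,0,0.003],[0,0,0.002],[0,0,0.002],[0,0,0],[0,0,0]], "turn": [0,0,0,0,0,0,0,0,0,0], "hand": [0.01,0.01,0.01,0.01,0.01,0.01,0.01,0.01,0.01,0.01]}}

```text
time: 30.13
ee_pos: [0.6192, 0.2821, 0.0411]
orientation: [0.001, 0.119, 0.993, 0.0]
wrist_force: [-0.2, -0.4, -1.9]
width: 0.033
gripper_force: 60.7
```

>>> {"fn": "send_rows", "kwargs": {"travel": [[0,0,0.001],[0,0,0.001],[0,0,0]], "turn": [0,0,0], "hand": [0.01,0.01,0.01]}}

```text
time: 30.38
ee_pos: [0.6189, 0.2819, 0.0384]
orientation: [0.0, 0.119, 0.993, 0.0]
wrist_force: [0.7, 0.1, -2.7]
width: 0.0328
gripper_force: 60.7
```

>>> {"fn": "send_rows", "kwargs": {"travel": [[0,0,0.001],[0,0,0.001],[0,0,0]], "turn": [0,0,0], "hand": [0.01,0.01,0.01]}}

```text
time: 30.63
ee_pos: [0.6189, 0.2819, 0.0362]
orientation: [0.0, 0.119, 0.993, 0.0]
wrist_force: [-0.2, 0.2, -2.5]
width: 0.0328
gripper_force: 60.6
```

>>> {"fn": "send_rows", "kwargs": {"travel": [[0,0,0.001],[0,0,0]], "turn": [0,0], "hand": [0.01,0.01]}}

```text
time: 30.8
ee_pos: [0.6189, 0.2819, 0.0362]
orientation: [0.0, 0.119, 0.993, 0.0]
wrist_force: [-2.8, -0.8, 3.9]
width: 0.0329
gripper_force: 61.3
```

Contact. I release, rise and pull back for a check.

>>> {"fn": "send_rows", "kwargs": {"travel": [[0,0,0],[0,0,0],[0,0,0],[0,0,0],[0,0,-0.01],[0,0,-0.025],[0,0,-0.03],[0,0,-0.03],[0,0,-0.03],[0,0,-0.03],[0,0,-0.03],[0,0,0]], "turn": [0,0,0,0,0,0,0,0,0,0,0,0], "hand": [0.065,0.065,0.065,0.065,0.065,0.065,0.065,0.065,0.065,0.065,0.065,0.065]}}

```text
time: 31.8
ee_pos: [0.62, 0.2824, 0.2283]
orientation: [0.004, 0.119, 0.993, 0.002]
wrist_force: [0.9, -0.5, 1.5]
width: 0.065
gripper_force: 0.0
```

>>> {"fn": "send_rows", "kwargs": {"travel": [[0.02,-0.03,0],[0.02,-0.03,0],[0.02,-0.03,0],[0.02,-0.03,0],[0.02,-0.03,0],[0.02,-0.03,0],[0.02,-0.03,0],[0.02,-0.03,0],[0.01,-0.02,0],[0,0,0],[0,0,0]], "turn": [0,0,0,0,0,0,0,0,0,0,0], "hand": [0.065,0.065,0.065,0.065,0.065,0.065,0.065,0.065,0.065,0.065,0.065]}}

```text
time: 32.72
ee_pos: [0.3922, 0.0687, 0.2214]
orientation: [0.001, 0.119, 0.993, 0.0]
wrist_force: [0.2, 0.2, 0.8]
width: 0.0647
gripper_force: 0.0
```

```bash
python3 plan.py; python3 -c "
from meas import *
d=run('top',{},{})
P,u,v=world(d)
for n,c,z in(('jug',(.446,-.108),.095),('pot',(.4,.228),.035),('casket',(.39,-.229),.035),('case',(.618,.281),.03)):
    q=P[near(P,c,.06)&(P[:,2]>z)&(P[:,2]<.13)];print(n,rect(q),q[:,2].max(),len(q)) if len(q) else print(n,'hidden')
cv2.imwrite('pics/t3.png',cv2.cvtColor(d['image'],cv2.COLOR_RGB2BGR))"
```

```text
t 32.72 p [392.2  68.7 221.4] yaw 76.3 tilt -1.0 w 0.0647 F [0.2 0.2 0.8] q [ 0.17 -0.29 -0.22  1.63  0.    0.41]
jug (array([ 437.9, -100.8]), [np.float32(65.1), np.float32(33.8)], np.float32(-32.0)) 0.11302930647624607 195
pot (array([399.8, 226.3]), [np.float32(38.2), np.float32(38.0)], np.float32(-88.9)) 0.07421878318531185 188
casket (array([ 388.9, -229.8]), [np.float32(49.8), np.float32(48.6)], np.float32(-88.7)) 0.06615245735351026 347
case (array([620.9, 281. ]), [np.float32(91.0), np.float32(36.5)], np.float32(-14.1)) 0.046830647319505384 410
```

View pics/t3.png

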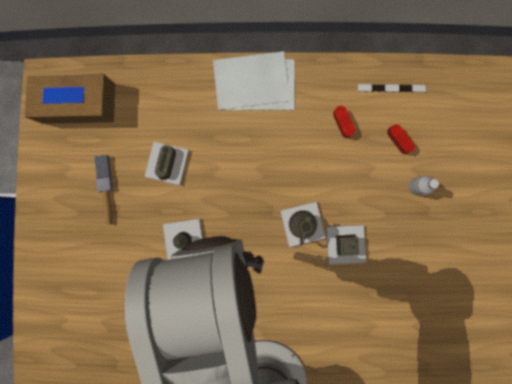

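```bash
python3 -c "
from meas import *
d=vision.get_image('top');P,u,v=world(d)
q=P[near(P,(.446,-.108),.055)&(P[:,2]>.03)&(P[:,2]<.08)];print(rect(q),cv2.minEnclosingCircle((q[:,:2]*1000).astype(np.float32)),np.median(q[:,:2],0))
for t in('jug_center','pot_center','bottle_center','brush_grip'):
    for r in models.place_of(t,'top')[:1]: print(t,r['conf'],tow(d,r['xyz']))"
```

```text
(array([ 444.2, -105. ]), [np.float32(71.2), np.float32(69.6)], np.float32(-56.3)) ((439.3138427734375, -102.63804626464844), 41.347145080566406) [ 0.4478 -0.096 ]
jug_center 0.57 [ 0.4451 -0.1086  0.0631]
pot_center 0.52 [0.4019 0.2277 0.0374]
bottle_center 0.82 [ 0.5544 -0.4365  0.0517]
brush_grip 0.93 [0.5017 0.456  0.0121]
```

All four finds measure within about 4 mm of their pad centres, so I hand in.

```bash
python3 -c "
from bench import workorder
print(workorder.finish_job())"
```

```text
the job is handed in; nothing more can be done
None
```

I handed the job in at about 33 s with no verdict shown: by the last camera check all four finds stand on their own pads within about 4 mm of centre, casket and pen case within about 3° of their outlines, and the bottle and brush show no measurable shift.

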